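Draw the phone boom out over the gas hob

ROBOT

A 6-joint arm with a two-finger parallel gripper is mounted at the origin on the work surface. World frame = base frame: x ahead of the robot, y to its left, z up, the work surface at z = 0. Lengths are in m, angles in rad, forces in N, time in s.
With the tool pointing down it reaches from about 0.425 to 0.95 m from the base axis. Payload 3.5 kg.
Tool frame: the origin (TCP) lies midway between the tips of the shut fingers; the grasp point (between the pads) lies 19 mm behind it (ctrl.pinch_z is the distance from the TCP to the grasp point, in m); z points along the fingers, y is the line along which they close (so a half turn about z gives the same grasp; the last joint's range is limited). The gripper opens to 85 mm and grips with 20 to 120 N. Pads are 22 mm wide; open, the fingers measure 114 mm over their backs; the gripper's body (76 mm by 85 mm) begins 54 mm behind the grasp point. The pads swing forward as they close: fully open they stand 13 mm farther back than shut.
Start: joints at [-1.343, 0.286, 1.577, -0, 1.279, -0.15], TCP at [0.249, -0.627, 0.203] pointing down, gripper open.
Joint ranges: [-2.77, 2.77], [-0.9, 2.22], [0.21, 2.48], [-1.53, 4.67], [0.24, 2.81], [-2.84, 2.84]. Speed limits (rad/s): [2.79, 2.79, 3.14, 3.14, 3.14, 3.14].

INTERFACE

Orientations are given as a unit quaternion [x, y, z, w].
In Python, from plant import get_state, viewer, sign_off, ctrl gives the robot as it stands. The module is installed in compiled form; this text tells all that it offers.
- The arm moves only by the shell command python3 -m handwheel 'ROWS' [FORCE]. ROWS is JSON, a list that holds one entry, the list of rows, each a list of 5 numbers: the finger opening in m, from 0 to 0.0854, then the shift along the tool's x, y, z in m, then the turn about the tool's z in degrees. In form: [[[claw, x, y, z, spin], ...]]. A call has 1 to 12 rows; each row shifts and turns the commanded pose from where the row before left it, along the tool's axes as they then stand; what a row does not reach is not made up. A row lasts 1/12 s, in which the tool goes at most 41.7 mm and 7.16 degrees, less where a joint would pass 70% of its speed; a pose out of reach is approached as far as the arm can. A call is refused whole if a number of a shift passes 0.0417 or a number of a turn 7.16, either way. A call with a gripper value outside its range is refused whole. The fingers move at their own pace and stop on an object; FORCE is the grip in N (left out, the last holds). Time passes only in rows, so rows that do not move let the fingers close. It gives the time, the measured TCP pose, the force, the opening and the grip force at its end, in the units of the state.
- get_state(): the state, without advancing time (a new reading comes with each control period).
- viewer.read_camera(name): name is "side" or "top"; returns the picture (480x640x3 uint8, blue, green, red); there is no depth.
- viewer.camera_params(name): a dict with "fov_y" (degrees; the focal length in pixels is half the picture's height over the tangent of half this angle, whatever the lens; pixels are square), "cx", "cy" (the principal point, pixels), "xyz" and "attitude" of the camera in the world. Camera axes: x right, y up, looking along -z (the intrinsics and any distortion apply to the point x, -y, -z); pixel columns grow to the right and rows downward; lengths in m; the calibration is good to about 2 mm. A picture is of the moment at which its call begins. camera_params takes no time and is no camera call.
- sign_off(): hands the job in; it is judged then, once.
Trained networks look in the newest picture that a camera, given by its name, has taken for a name from the list of things; names that differ only in an ending like _2 or _b are one class to them, and where a whole thing is asked for, a point or a joint stands for the part that bears it (a point fixed in the world has none). Each returns a list of dicts, best first, with "confidence" (0 to 1); they miss things now and then, are a little off and sometimes report something else, mostly with a low value. They report only what shows in the picture. A call takes as long as a camera call.
- viewer.look_for(camera, name): "extent" ([left, top, width, height] as shares, 0 to 1, of the picture: columns of its width, rows of its height, round what is visible of it).
- viewer.outline_of(camera, name): "mask" (480x640 bool, what is visible of it) and "extent" ([left, top, width, height] as shares, 0 to 1, of the picture: columns of its width, rows of its height, round what is visible of it).
- viewer.pinpoint(camera, name): "xy" ([column, row] as shares, 0 to 1, of the picture: columns of its width, rows of its height: a listed point, or the origin of a listed thing).
The state is a dict: "time": time; "qpos": joint angles; "dq": joint speeds; "joint_efforts": joint torques, N m; "eef_pos": TCP position; "tcp_rot": TCP orientation; "contact_force": force on the tool from outside, world axes, zero at the start; "wrist_torque": the same for the moment, N m; "opening": opening from 0.0 (shut) to 1.0 (fully open); "finger_force": force on a finger pad.
Only numpy, scipy, OpenCV 4.12 (cv2) and the standard library are available. Lean on these libraries where they do the work, as an engineer would, in place of code of your own. Each camera call takes 0.05 s, during which the arm holds its last target. There are 200 camera calls.

TASK

The phone boom on the stand beside the gas hob is wanted out over the pan for filming. Turn the T-bar lock knob on top of its collar anticlockwise until it clicks past its detent, then squeeze in the button in the side of the boom's grip and pull the boom straight out, past the first stop, to its second and last stop. Finish while still holding the grip with the boom fully out, and leave the skillet, the jar and the salt pig where they stand.

Things in the scene. Friction and masses are not known exactly. Their poses are not given: they have to be found in the camera images.
- stand: fixed stand of the phone boom: round dark 180 mm base, 25 mm post, on it a level square aluminium tube (32 mm, centre line 250 mm up) with a black collar (46 wide, 76 along the tube, top 272 mm up) over the post. Origin: centre of the base's underside. z up; the boom slides out of the collar along the stand's own -y; the tube reaches back 230 mm along +y, index holes in its +x side.
- knob_bar (a point): middle of the lock knob's T-bar, on the knob's vertical axis, straight above the stand's origin, 301 mm above the worktop. The bar is black plastic, 50 mm long, 13 mm thick, 26 mm tall (from 287 to 313 mm); below it is free space down to a steel washer, 34 mm across, its top at 277 mm. The point's x axis runs along the bar and turns with the knob.
- lock_knob (a joint): turn of the lock knob, rad: 0 = locked, bar square across the boom (along the stand's x); grows anticlockwise seen from above. Starts between 0 and 0.12. A spring detent resists from 0.35 (under 0.1 N m), is passed at 0.72 and pushes on to about 1.05; end stop at 1.4, bar nearly along the boom. Beyond 0.95 the boom is unlocked; before that a tab inside stops it after 8 mm.
- boom_grip (a point): centre of the boom's grip, a black block 30 mm wide (x), 50 mm long (y), 30 mm tall, centred 250 mm above the worktop on the square steel inner tube (25 mm). Axes: the stand's. With the boom home it lies 120 mm from the knob's axis along -y, 82 mm from the collar's mouth; it travels with the boom. The phone clamp, 171 mm wide with the phone flat in it, is 57 to 140 mm further along -y.
- button_face (a point): middle of the outer face of the thumb button, a grey pad 16 mm long and 18 mm tall in the middle of the grip's +x side face, 5 mm proud of it when out. Squeezing the grip across its width (along the stand's x) until the finger lies on the side face pushes it flush; it starts to move at 2.8 N and is flush at 6.3 N.
- boom_button (a joint): how far the thumb button is pushed in, m: 0 = out, 0.005 = flush with the grip, 0.0055 at most. Springs back out by itself. Pushed in 0.0045 or more it draws the boom's index pin out of its hole; let go, the pin snaps into the next hole that it comes to and catches the boom there.
- boom (a joint): how far the boom is drawn out, m: 0 = home, 0.075 = first stop (index hole), 0.150 = second and last stop (index hole, with a hard stop at 0.151). With the button held in it slides with about 2 N of drag and runs past the first stop; it stays where it is left.
- hob: two-burner gas hob set in the worktop, brushed steel, 510 mm (x) by 290 mm (y), its two knobs at the -x end; pan supports 50 mm tall. Origin: centre of its underside. Does not move; not to be operated.
- skillet: iron frying pan standing on the hob's front burner, 200 mm across the rim, 42 mm deep, with a handle reaching 250 mm from its centre along its own -x. Origin: centre of its underside. To be left alone.
- jar: frosted glass jar with a steel twist cap, 80 mm across, 113 mm tall. Origin: centre of its underside. To be left alone.
- salt_pig: steel salt pig, a domed pot 100 mm across and 112 mm tall with a mouth in one side. Origin: centre of its underside. To be left alone.

How it is judged:
By the outcome, as a careful person would: the job done as asked, in the order asked, and still so for the second after the job is handed in, while the arm keeps its last pose, push and grip.
It also fails if it takes over 42 s, if anything falls off the work surface, if the arm or the gripper's body presses on something with over 40 N, if the wrist force passes 120 N, or if a joint passes its speed limit or range.

## Working session

There is one attempt and no reset: what is moved stays moved. The work goes in short steps, Python scripts to look and compute and a shell command to move; the robot and the scene stay as the last step left them, time stands still between calls to the robot, and variables do not carry over. Pictures are saved under pics/ and viewed, at most 10 in all, crops included, and the job is handed in when it is done.

```bash
mkdir -p pics; cat > h.py <<'E'
import numpy as np, cv2
from scipy.spatial.transform import Rotation as R
from plant import get_state, viewer, ctrl
def cam(n):
    p=viewer.camera_params(n); return p
E
python3 - <<'E'
from h import *
for n in("side","top"):
    print(viewer.camera_params(n)); cv2.imwrite(f"pics/{n}0.png",viewer.read_camera(n))
    for t in("stand","knob_bar","boom_grip","button_face","hob","skillet","jar","salt_pig"):
        print(n,t,[(round(d["confidence"],2),[round(float(v),4) for v in np.array(d["xy"])*[640,480]]) for d in viewer.pinpoint(n,t)[:2]])
s=get_state();print(s,ctrl.pinch_z)
E
```

```text
{'fov_y': 42.38451039707014, 'cx': 317.0355693542713, 'cy': 240.12754949761464, 'xyz': array([-0.16249002,  0.91146127,  1.14007606]), 'attitude': array([-0.13552295,  0.3789863 ,  0.85663741, -0.32276192])}
side stand [(0.6, [294.272, 294.384])]
side knob_bar [(0.7, [291.968, 201.504])]
side boom_grip [(0.97, [332.672, 200.88])]
side button_face []
side hob [(0.78, [368.384, 209.088])]
side skillet [(0.81, [391.616, 210.384])]
side jar [(0.69, [192.32, 319.584]), (0.6, [293.12, 298.32])]
side salt_pig [(0.97, [257.216, 415.296])]
{'fov_y': 43.62837728168624, 'cx': 309.80183204724875, 'cy': 235.83858178762958, 'xyz': array([0.24815157, 0.10745469, 1.4542728 ]), 'attitude': array([-0.06673712,  0.064155  ,  0.70638131, -0.7017519 ])}
top stand [(0.61, [286.272, 224.496])]
top knob_bar [(0.86, [285.632, 194.304])]
top boom_grip [(0.83, [340.608, 207.888])]
top button_face [(0.47, [456.576, 223.92])]
top hob [(0.56, [169.6, 292.416])]
top skillet [(0.88, [456.768, 220.608])]
top jar [(0.62, [209.408, 177.408])]
top salt_pig [(0.72, [166.272, 294.624]), (0.26, [344.0, 206.016])]
{'time': 0.9, 'qpos': array([-1.34295624e+00,  2.86259799e-01,  1.57672559e+00,  2.39358223e-05,
        1.27860515e+00, -1.49987737e-01]), 'dq': array([ 6.42924503e-05, -1.14315011e-04,  1.25045396e-03,  7.05392203e-04,
        9.51338614e-04, -9.71627806e-04]), 'joint_efforts': array([-1.12744532e-03, -4.05962276e+01, -2.92947561e+01, -2.45882829e-04,
        4.79674272e-04,  5.48808529e-06]), 'eef_pos': array([ 0.2490446 , -0.62735015,  0.20323782]), 'tcp_rot': array([9.82209420e-01, 1.87788857e-01, 1.14931288e-05, 6.10732689e-07]), 'contact_force': array([ 0.26238974,  0.32399729, -0.85425352]), 'wrist_torque': array([ 0.01246867,  0.00583961, -0.07453601]), 'finger_force': 0.0, 'opening': 1.0018081768420286} 0.0187
```

View pics/side0.png

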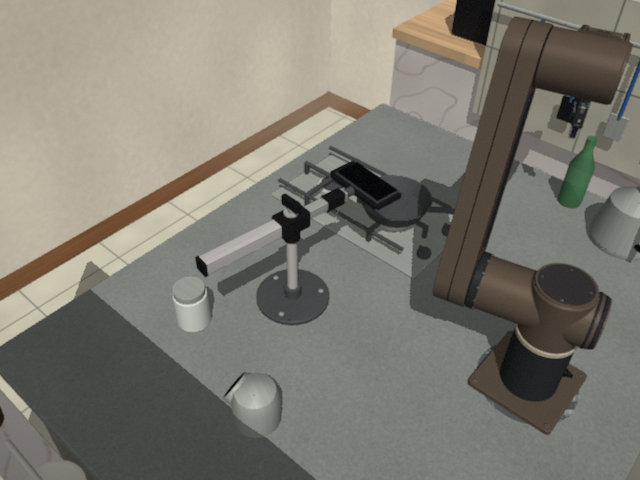

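View pics/top0.png

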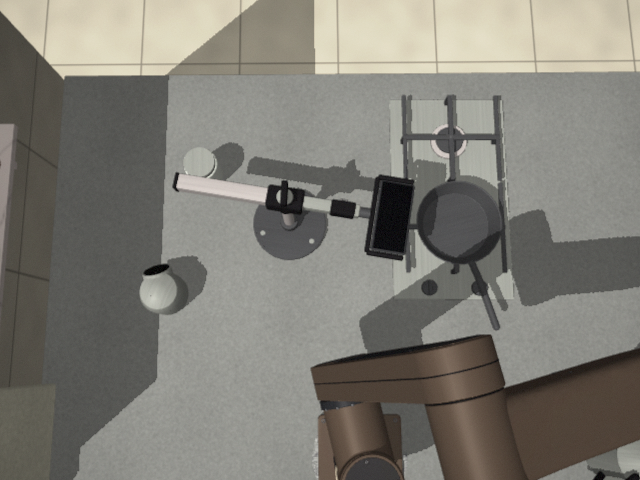

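Side view: the knob's T-bar is at about (291,203), the grip at (334,200), the jar at (191,305) and the salt pig at (257,405). In the top view the knob is at about (285,195), the grip at (343,209) and the tube's end at (176,182). The boom points right, towards -y.

```bash
cat >> h.py <<'E'
def ray(n,uv):
    p=viewer.camera_params(n); f=240/np.tan(np.radians(p["fov_y"]/2))
    d=np.array([(uv[0]-p["cx"])/f,-(uv[1]-p["cy"])/f,-1]); return p["xyz"],R.from_quat(p["attitude"]).apply(d)
def onz(n,uv,z):
    o,d=ray(n,uv); return o+d*(z-o[2])/d[2]
def proj(n,X):
    p=viewer.camera_params(n); f=240/np.tan(np.radians(p["fov_y"]/2))
    c=R.from_quat(p["attitude"]).inv().apply(np.array(X)-p["xyz"]); return np.array([p["cx"]-f*c[...,0]/c[...,2],p["cy"]+f*c[...,1]/c[...,2]]).T
def tri(a,b):
    (o1,d1),(o2,d2)=ray("side",a),ray("top",b)
    A=np.c_[d1,-d2]; t=np.linalg.lstsq(A,o2-o1,rcond=None)[0]; p,q=o1+t[0]*d1,o2+t[1]*d2
    return (p+q)/2,np.linalg.norm(p-q)
E
python3 - <<'E'
from h import *
np.set_printoptions(precision=4,suppress=True)
P={"knob_bar":((291.97,201.5),(285.63,194.3),.301),"boom_grip":((332.67,200.88),(340.6,207.9),.25),"stand":((294.3,294.4),(286.3,224.5),0),"tubeend":((202,265),(176,181),.26)}
for k,(a,b,z) in P.items(): print(k,onz("side",a,z),onz("top",b,z),tri(a,b))
for n in("side","top"):
    viewer.read_camera(n)
    im=cv2.imread(f"pics/{n}0.png")
    for t in("knob_bar","boom_grip","stand","skillet","jar","salt_pig"):
        for d in viewer.outline_of(n,t)[:1]:
            m=d["mask"].astype(np.uint8); r=cv2.minAreaRect(cv2.findNonZero(m)); print(n,t,round(d["confidence"],2),m.sum(),r)
            im[m>0]=im[m>0]//2+np.array([0,0,127],np.uint8)
    x,y=(230,150) if n=="side" else (240,150)
    a=cv2.resize(cv2.imread(f"pics/{n}0.png")[y:y+90,x:x+130],None,fx=6,fy=6,interpolation=cv2.INTER_CUBIC)[:300] if 0 else cv2.resize(cv2.imread(f"pics/{n}0.png")[y:y+75,x:x+130],None,fx=6,fy=6,interpolation=cv2.INTER_CUBIC)
    globals()[n]=cv2.resize(a,(520,300))
cv2.imwrite("pics/crop.png",np.vstack([side,top]))
E
```

```text
knob_bar [0.5501 0.1573 0.301 ] [0.5486 0.1584 0.301 ] (array([0.5485, 0.1585, 0.3025]), np.float64(0.0006771847036255118))
boom_grip [0.5257 0.0477 0.25  ] [0.5321 0.0473 0.25  ] (array([0.5304, 0.0459, 0.2472]), np.float64(0.005281465529140877))
stand [0.553  0.1522 0.    ] [0.5499 0.17   0.    ] (array([0.5427, 0.1675, 0.0212]), np.float64(0.0062220206751707275))
tubeend [0.5822 0.3897 0.26  ] [0.5892 0.3866 0.26  ] (array([0.5892, 0.3868, 0.2541]), np.float64(0.0037784489772736234))
side knob_bar 0.68 381 ((291.0, 206.0), (24.0, 20.0), 90.0)
side boom_grip 0.73 2517 ((351.11932373046875, 187.4989013671875), (50.57558822631836, 96.87614440917969), 82.34935760498047)
side stand 0.86 9059 ((297.6082763671875, 229.6809844970703), (136.5361328125, 179.47042846679688), 34.09497833251953)
side skillet 0.9 2192 ((405.5784912109375, 208.6948699951172), (78.20097351074219, 59.19447326660156), 39.98688507080078)
side jar 0.81 1758 ((192.05770874023438, 304.2884826660156), (55.89310073852539, 36.08536911010742), 78.69007110595703)
side salt_pig 0.83 2889 ((255.5674285888672, 404.08062744140625), (67.0473403930664, 55.047298431396484), 68.5522689819336)
top knob_bar 0.73 281 ((282.7869873046875, 193.08876037597656), (24.000001907348633, 16.307695388793945), 67.38013458251953)
top boom_grip 0.69 4405 ((355.92431640625, 211.1459503173828), (109.06983184814453, 83.18004608154297), 8.972626686096191)
top stand 0.82 9776 ((292.71331787109375, 216.5981903076172), (240.09674072265625, 84.95154571533203), 0.5644721984863281)
top skillet 0.78 6314 ((479.0603332519531, 246.52584838867188), (150.3870849609375, 83.97248077392578), 49.76364517211914)
top jar 0.75 975 ((203.35385131835938, 161.6692352294922), (40.559356689453125, 30.76061248779297), 7.125016689300537)
top salt_pig 0.76 2004 ((163.5, 289.0), (52.0, 49.0), 90.0)
```

View pics/crop.png

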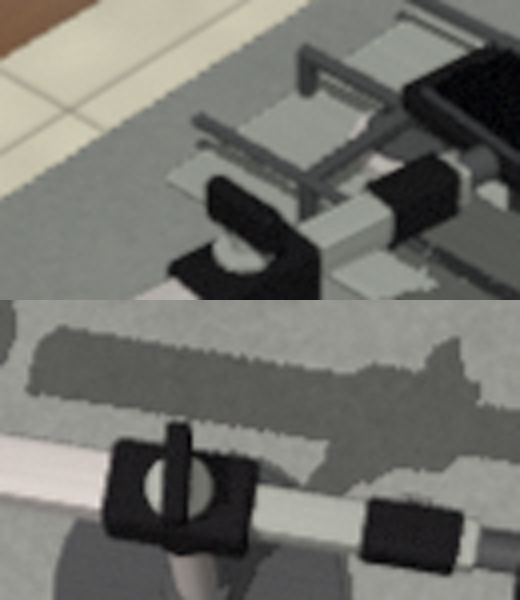

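The crop (4x) shows the bar nearly square across the boom, with the washer under it. The grip's top corners are clear in both views, so I'll fit the stand pose to them.

```bash
cat > fit.py <<'E'
from h import *
from scipy.optimize import least_squares
np.set_printoptions(precision=4,suppress=True)
T=lambda u,v:(240+u/4,150+(v-300)/4); S=lambda u,v:(230+u/4,150+v/4)
g=-.12
obs=[("top",T(373,497),(.015,g+.025,.265)),("top",T(463,510),(.015,g-.025,.265)),("top",T(455,572),(-.015,g-.025,.235)),("top",T(362,558),(-.015,g+.025,.235)),
("top",T(118,440),(.023,.038,.272)),("top",T(258,460),(.023,-.038,.272)),("top",(176.5,174),(.016,.23,.266)),
("side",S(368,187),(.015,g+.025,.265)),("side",S(432,155),(.015,g-.025,.265)),("side",S(460,165),(-.015,g-.025,.265)),("side",S(400,242),(-.015,g+.025,.235)),("side",S(460,205),(-.015,g-.025,.235)),
("side",S(172,268),(.023,.038,.272)),("top",(285.6,194.3),(0,0,.301)),("side",(292,201.5),(0,0,.301))]
def W(p,l): c,s=np.cos(p[2]),np.sin(p[2]); l=np.array(l); return np.array([p[0]+c*l[0]-s*l[1],p[1]+s*l[0]+c*l[1],l[2]])
def res(p): return np.array([proj(n,W(p,l))-uv for n,uv,l in obs])
r=least_squares(lambda p:res(p).ravel(),[.549,.158,-.15],loss="soft_l1")
if __name__=="__main__":
    print(r.x); print(np.c_[res(r.x)])
    a=[onz("top",T(178,425),.313)[:2],onz("top",T(177,552),.287)[:2]]
    d=a[0]-a[1]; print("bar",a,np.linalg.norm(d),"bar yaw",np.arctan2(d[1],d[0]),"knob",np.arctan2(d[1],d[0])-r.x[2])
    print("grip",W(r.x,(0,g,.25)))
E
python3 fit.py
```

```text
[ 0.5483  0.1595 -0.1579]
[[-0.2636 -0.6519]
 [ 1.5095 -0.3265]
 [ 0.4744  1.5051]
 [-0.0773  1.4763]
 [-0.3765 -0.5188]
 [ 1.4521 -0.1032]
 [ 0.2287  0.9824]
 [-1.1294 -1.9574]
 [-0.6202 -2.4397]
 [ 1.0571  1.3023]
 [-0.8448  1.0045]
 [ 0.4855  1.5133]
 [-1.2521 -2.4829]
 [-0.508   0.1244]
 [-0.1193  0.8375]]
bar [array([0.572 , 0.1602]), array([0.5138, 0.1617])] 0.058217113081415986 bar yaw -0.027396242441981355 knob 0.13050355482335588
grip [0.5295 0.041  0.25  ]
```

```bash
cat > go.py <<'E'
import sys; from h import *
# go.py x y z yaw : remaining shift in tool axes after turn, and spin deg
s=get_state(); r=R.from_quat(s["tcp_rot"]); M=r.as_matrix(); yaw=np.arctan2(M[1,0],M[0,0])
x,y,z,w=map(float,sys.argv[1:]); spin=-np.degrees(w-yaw)
Rn=r*R.from_euler("z",spin,degrees=True); d=np.array([x,y,z])-s["eef_pos"]
print("t",s["time"],"pos",s["eef_pos"].round(4),"yaw",round(yaw,4),"tilt",M[:,2].round(3),"| shift now-axes",(M.T@d).round(4),"end-axes",Rn.inv().apply(d).round(4),"spin",spin.round(2),"F",s["contact_force"].round(1),"q",s["qpos"].round(2))
E
python3 -m handwheel '[[[0.085,0,0,-0.04,6.27],[0.085,0,0,-0.04,6.27],[0.085,0,0,-0.04,6.27],[0.085,0,0,-0.04,6.27],[0.085,0,0,-0.04,0],[0.085,0,0,-0.02,0]]]' 25
python3 -m handwheel '[[[0.085,0.02,-0.0335,0,0],[0.085,0.02,-0.0335,0,0],[0.085,0.02,-0.0335,0,0],[0.085,0.02,-0.0335,0,0],[0.085,0.02,-0.0335,0,0],[0.085,0.02,-0.0335,0,0],[0.085,0.02,-0.0335,0,0],[0.085,0.02,-0.0335,0,0],[0.085,0.02,-0.0335,0,0],[0.085,0.02,-0.0335,0,0],[0.085,0.02,-0.0335,0,0],[0.085,0.02,-0.0335,0,0]]]'
python3 -m handwheel '[[[0.085,0.001,-0.0335,0,0],[0.085,0.001,-0.0335,0,0],[0.085,0.001,-0.0335,0,0],[0.085,0.001,-0.0335,0,0],[0.085,0.001,-0.0335,0,0],[0.085,0.001,-0.0335,0,0],[0.085,0.001,-0.0335,0,0],[0.085,0.001,-0.0335,0,0],[0.085,0.001,-0.0335,0,0],[0.085,0.001,-0.0335,0,0],[0.085,0.001,-0.0335,0,0],[0.085,0.001,-0.0335,0,0]]]'
python3 go.py .5483 .1595 .287 -.06
```

```text
time: 2.1
eef_pos: [0.2492, -0.628, 0.4307]
tcp_rot: [1.0, -0.03, 0.001, 0.004]
contact_force: [-0.3, 0.3, 1.3]
opening: 0.999
finger_force: 0.0
time: 3.1
eef_pos: [0.5134, -0.2386, 0.4236]
tcp_rot: [1.0, -0.03, 0.0, 0.0]
contact_force: [0.6, 0.3, -0.9]
opening: 0.992
finger_force: 0.0
time: 4.1
eef_pos: [0.5485, 0.1618, 0.4235]
tcp_rot: [1.0, -0.03, 0.0, -0.0]
contact_force: [0.5, -0.0, 0.2]
opening: 0.996
finger_force: 0.0
t 4.1 pos [0.5485 0.1618 0.4235] yaw -0.0598 tilt [ 0.001  0.    -1.   ] | shift now-axes [-1.000e-04  2.300e-03  1.365e-01] end-axes [-1.000e-04  2.300e-03  1.365e-01] spin 0.01 F [ 0.5 -0.   0.2] q [ 0.11 -0.02  1.53 -0.    1.64  1.74]
```

```bash
python3 -m handwheel '[[[0.06,0,0.0023,0.035,0],[0.05,0,0,0.035,0],[0.045,0,0,0.03,0],[0.04,0,0,0.02,0],[0.04,0,0,0.01,0],[0.04,0,0,0.007,0],[0.04,0,0,0,0],[0.04,0,0,0,0]]]' 25
python3 go.py .5483 .1595 .287 -.06
python3 - <<'E'
from h import *
a=cv2.resize(viewer.read_camera("side")[140:260,210:370],(640,480)); b=viewer.read_camera("top"); cv2.imwrite("pics/a.png",np.hstack([cv2.resize(a,(400,300)),cv2.resize(b[140:260,210:370],(400,300))]))
E
```

```text
time: 4.77
eef_pos: [0.5493, 0.1578, 0.2877]
tcp_rot: [1.0, -0.03, 0.001, -0.0]
contact_force: [0.6, 0.5, 0.5]
opening: 0.467
finger_force: 0.0
t 4.7667 pos [0.5493 0.1578 0.2877] yaw -0.0601 tilt [ 0.002  0.    -1.   ] | shift now-axes [-0.0011 -0.0017  0.0007] end-axes [-0.0011 -0.0017  0.0007] spin -0.01 F [0.6 0.5 0.5] q [ 0.1   0.    1.74 -0.    1.4   1.73]
```

View pics/a.png

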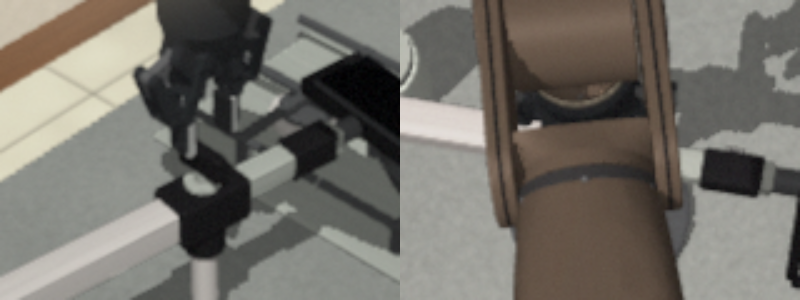

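The left finger (about (190,150) in the crop) and the right one (about (232,115)) straddle the bar. Closing now.

```bash
python3 -m handwheel '[[[0.005,-0.001,-0.0015,0,0],[0.005,0,0,0,0],[0.005,0,0,0,0],[0.005,0,0,0,0],[0.005,0,0,0,0],[0.005,0,0,0,0]]]' 25
python3 go.py .5483 .1595 .287 1.13
```

```text
time: 5.37
eef_pos: [0.5477, 0.1594, 0.2863]
tcp_rot: [1.0, -0.03, 0.0, -0.0]
contact_force: [-0.0, -0.8, 0.6]
opening: 0.058
finger_force: 0.0
t 5.3667 pos [0.5477 0.1594 0.2863] yaw -0.0599 tilt [ 0.  0. -1.] | shift now-axes [ 0.0006 -0.0002 -0.0007] end-axes [ 0.0004  0.0005 -0.0007] spin -68.18 F [-0.  -0.8  0.6] q [0.11 0.   1.74 0.   1.4  1.74]
```

```bash
python3 - <<'E'
from h import *
a=viewer.read_camera("side"); c=cv2.resize(a[140:260,230:390],(800,600),interpolation=cv2.INTER_CUBIC)
for X,col in(((.5477,.1594,.2863),(0,0,255)),((.5483,.1595,.313),(0,255,0)),((.5483,.1595,.301),(255,0,0))):
    u=(proj("side",X)-[230,140])*5; cv2.circle(c,tuple(int(v) for v in u),4,col,1)
cv2.imwrite("pics/b.png",c)
print(viewer.pinpoint("side","knob_bar"))
E
```

```text
[{'xy': [0.458, 0.4227], 'confidence': 0.68}]
```

View pics/b.png

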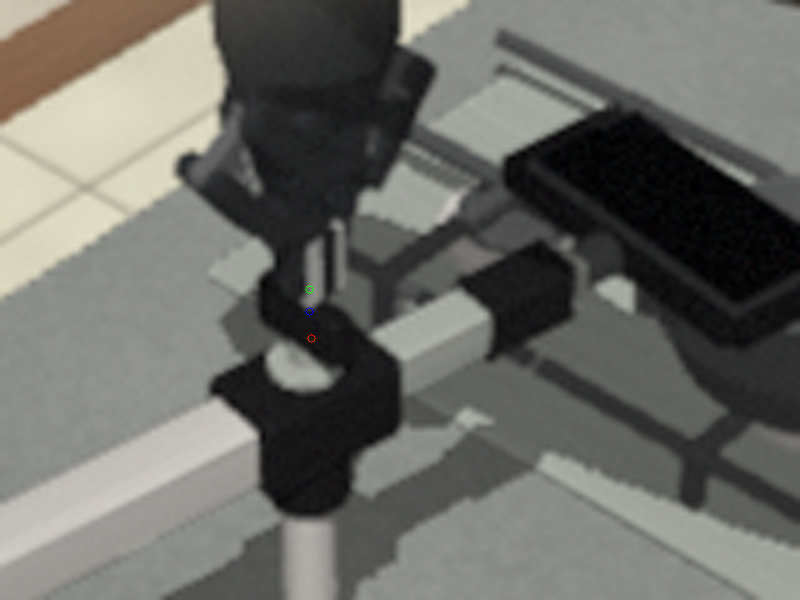

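The shut fingers hold nothing. They appear to end at or behind the bar's top edge, near crop (312,303), while the projected TCP is at (311,338). I'll lift clear and compare the visible fingertip with the projected TCP.

```bash
python3 -m handwheel '[[[0.0,0,0,-0.03,0],[0.0,0,0,-0.03,0],[0.0,0,0,0,0],[0,0,0,0,0]]]'
python3 - <<'E'
from h import *
s=get_state();print(s["eef_pos"],s["opening"])
a=viewer.read_camera("side"); c=cv2.resize(a[140:260,230:390],(800,600),interpolation=cv2.INTER_CUBIC)
c=cv2.convertScaleAbs(c,alpha=1.8,beta=10)
for X,col in((s["eef_pos"],(0,0,255)),((.5483,.1595,.313),(0,255,0)),((.5483,.1595,.277),(255,0,0))):
    u=(proj("side",X)-[230,140])*5; cv2.circle(c,tuple(int(v) for v in u),4,col,1)
cv2.imwrite("pics/c.png",c)
E
```

```text
time: 5.8
eef_pos: [0.5487, 0.1595, 0.3492]
tcp_rot: [1.0, -0.03, 0.003, -0.0]
contact_force: [-0.3, 1.0, 0.3]
opening: 0.001
finger_force: 0.0
[0.54872614 0.15947841 0.34921108] 0.0007283488110092785
```

View pics/c.png

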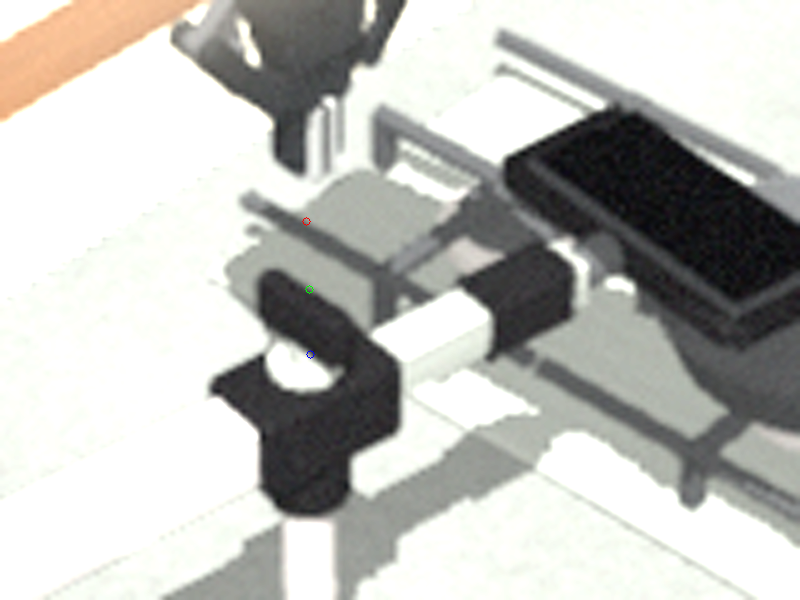

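The visible tip, near (315,178), sits about 9 px above the projected TCP at (306,221). That suggests the tips are about 20 mm higher than the reported TCP. I'll go lower in a way that is safe either way: 40 mm opening, TCP 0.279, then close gently.

```bash
python3 -m handwheel '[[[0.045,0,0,0,0],[0.045,0,0,0,0],[0.045,0,0,0,0],[0.045,0,0,0.02,0],[0.045,0,0,0.02,0],[0.045,0,0,0.02,0],[0.045,0,0,0.01,0],[0.045,0,0,0,0]]]' 25
python3 -m handwheel '[[[0.003,0,0,0,0],[0.003,0,0,0,0],[0.003,0,0,0,0],[0.003,0,0,0,0],[0.003,0,0,0,0],[0.003,0,0,0,0]]]' 25
python3 go.py .5483 .1595 .287 1.13
```

```text
time: 6.52
eef_pos: [0.5458, 0.1592, 0.2721]
tcp_rot: [1.0, -0.03, -0.004, 0.0]
contact_force: [0.1, 0.0, -0.7]
opening: 0.524
finger_force: 0.0
time: 7.02
eef_pos: [0.5486, 0.1616, 0.2782]
tcp_rot: [1.0, -0.03, 0.002, -0.003]
contact_force: [1.1, 5.3, -0.3]
opening: 0.139
finger_force: 27.3
t 7.0167 pos [0.5486 0.1616 0.2782] yaw -0.0594 tilt [ 0.004  0.005 -1.   ] | shift now-axes [-0.0001  0.002  -0.0088] end-axes [-0.0019  0.0007 -0.0088] spin -68.15 F [ 1.1  5.3 -0.3] q [0.11 0.01 1.75 0.   1.38 1.74]
```

The bar is gripped: opening 12 mm, force 27 N. Now I turn it anticlockwise, recentring by about 2 mm as I go.

```bash
python3 -m handwheel '[[[0.003,0,-0.002,0,0],[0.003,0,0,0,-3],[0.003,0,0,0,-5],[0.003,0,0,0,-6],[0.003,0,0,0,-6],[0.003,0,0,0,-6],[0.003,0,0,0,-6],[0.003,0,0,0,-6],[0.003,0,0,0,-6],[0.003,0,0,0,-6],[0.003,0,0,0,0],[0.003,0,0,0,0]]]' 30
python3 go.py .5486 .1620 .278 1.05
```

```text
time: 8.02
eef_pos: [0.549, 0.1607, 0.2781]
tcp_rot: [0.919, 0.394, 0.002, 0.002]
contact_force: [1.9, -1.0, 3.1]
opening: 0.138
finger_force: 30.4
t 8.0167 pos [0.549  0.1607 0.2781] yaw 0.8102 tilt [ 0.004 -0.002 -1.   ] | shift now-axes [ 0.0006 -0.0012  0.0001] end-axes [ 0.0009 -0.001   0.0001] spin -13.74 F [ 1.9 -1.   3.1] q [ 0.11  0.01  1.75 -0.    1.38  0.87]
```

```bash
python3 -m handwheel '[[[0.003,0,0,0,-5],[0.003,0,0,0,-5],[0.003,0,0,0,-4],[0.003,0,0,0,0],[0.003,0,0,0,0]]]' 30
python3 go.py .5486 .1620 .278 1.05
python3 -m handwheel '[[[0.045,0,0,0,0],[0.05,0,0,0,0],[0.05,0,0,0,0],[0.05,0,0,0,0],[0.06,0,0,-0.03,0],[0.085,0,0,-0.04,0],[0.085,0,0,-0.04,0],[0.085,0,0,0,0]]]'
python3 - <<'E'
from fit import *
print(r.x, W(r.x,(0,-.12,.25)))
E
python3 go.py .5295 .041 .34 1.413
```

```text
time: 8.43
eef_pos: [0.5493, 0.1606, 0.2781]
tcp_rot: [0.864, 0.503, 0.002, 0.002]
contact_force: [2.8, -3.8, 5.1]
opening: 0.138
finger_force: 30.6
t 8.4333 pos [0.5493 0.1606 0.2781] yaw 1.0534 tilt [ 0.005 -0.002 -1.   ] | shift now-axes [ 0.0009 -0.0013  0.0001] end-axes [ 0.0009 -0.0013  0.0001] spin 0.19 F [ 2.8 -3.8  5.1] q [ 0.11  0.01  1.75 -0.    1.38  0.63]
time: 9.1
eef_pos: [0.5499, 0.1621, 0.3963]
tcp_rot: [0.864, 0.504, 0.007, 0.003]
contact_force: [0.0, 0.3, 1.5]
opening: 0.996
finger_force: 0.0
[ 0.5483  0.1595 -0.1579] [0.5295 0.041  0.25  ]
t 9.1 pos [0.5499 0.1621 0.3963] yaw 1.0572 tilt [ 0.015  0.002 -1.   ] | shift now-axes [-0.116   0.0411  0.0557] end-axes [-0.123  -0.0019  0.0557] spin -20.39 F [0.  0.3 1.5] q [ 0.11 -0.03  1.58  0.    1.58  0.62]
```

```bash
python3 -m handwheel '[[[0.085,0,0,0,-6.8],[0.085,0,0,0,-6.8],[0.085,0,0,0,-6.8],[0.085,-0.03,0,0,0],[0.085,-0.03,0,0,0],[0.085,-0.03,0,0.02,0],[0.085,-0.03,0,0.03,0],[0.085,0,0,0,0],[0.085,0,0,0,0]]]' 30
python3 go.py .5305 .043 .216 1.413
python3 - <<'E'
from h import *
c=np.hstack([cv2.resize(viewer.read_camera(n)[130:250,y:y+160],(400,300),interpolation=cv2.INTER_CUBIC) for n,y in(("side",240),("top",240))])
cv2.imwrite("pics/d.png",cv2.convertScaleAbs(c,alpha=1.6,beta=10))
E
```

```text
time: 9.85
eef_pos: [0.5275, 0.0428, 0.3336]
tcp_rot: [0.762, 0.648, -0.002, -0.003]
contact_force: [0.3, 0.4, 1.5]
opening: 0.999
finger_force: 0.0
t 9.85 pos [0.5275 0.0428 0.3336] yaw 1.4102 tilt [-0.006  0.002 -1.   ] | shift now-axes [0.0006 0.0037 0.1176] end-axes [0.0006 0.0037 0.1176] spin -0.16 F [0.3 0.4 1.5] q [-0.11 -0.11  1.76  0.    1.49  0.05]
```

View pics/d.png

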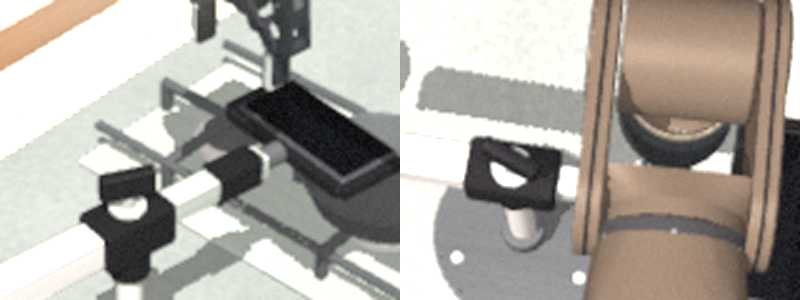

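In the top crop the knob bar now runs diagonally, from (485,150) to (540,172), well past the detent. In the side crop the open fingers, at (203,20) and (275,75), are centred over the grip at (243,172). Descending to grip.

```bash
python3 -m handwheel '[[[0.085,0,0.003,0.03,0],[0.085,0,0,0.03,0],[0.085,0,0,0.03,0],[0.085,0,0,0.02,0],[0.085,0,0,0.016,0],[0.085,0,0,0,0],[0.085,0,0,0,0]]]' 40
python3 go.py .5305 .043 .206 1.413
python3 -m handwheel '[[[0.01,0,0,0,0],[0.01,0,0,0,0],[0.01,0,0,0,0],[0.01,0,0,0,0],[0.01,0,0,0,0],[0.01,0,0,0,0],[0.01,0,0,0,0],[0.01,0,0,0,0]]]' 40
python3 go.py .5305 .043 .206 1.413
```

```text
time: 10.53
eef_pos: [0.5327, 0.044, 0.2117]
tcp_rot: [0.76, 0.65, 0.0, 0.0]
contact_force: [0.2, 0.7, 0.9]
opening: 0.993
finger_force: 0.0
t 10.5333 pos [0.5327 0.044  0.2117] yaw 1.4147 tilt [ 0.001  0.    -1.   ] | shift now-axes [-0.0013 -0.002   0.0057] end-axes [-0.0013 -0.002   0.0057] spin 0.1 F [0.2 0.7 0.9] q [-0.11 -0.03  1.91  0.    1.26  0.05]
time: 11.2
eef_pos: [0.5289, 0.0435, 0.2126]
tcp_rot: [0.761, 0.649, -0.003, -0.003]
contact_force: [-12.4, 1.0, 9.6]
opening: 0.343
finger_force: 41.0
t 11.2 pos [0.5289 0.0435 0.2126] yaw 1.4119 tilt [-0.009  0.001 -1.   ] | shift now-axes [-0.0003  0.0017  0.0066] end-axes [-0.0003  0.0017  0.0066] spin -0.06 F [-12.4   1.    9.6] q [-0.11 -0.04  1.91  0.    1.27  0.05]
```

Gripped: opening 29 mm, so the button is flush. I'll recentre slightly and pull along tool -x.

```bash
python3 -m handwheel '[[[0.01,0,-0.003,-0.002,0],[0.01,0,0,0,0],[0.01,-0.006,0,0,0],[0.01,-0.012,0,0,0],[0.01,-0.015,0,0,0],[0.01,-0.015,0,0,0],[0.01,-0.015,0,0,0],[0.01,-0.015,0,0,0],[0.01,-0.012,0,0,0],[0.01,0,0,0,0],[0.01,0,0,0,0]]]' 50
python3 go.py .5053 -.1047 .2126 1.413
```

```text
time: 12.12
eef_pos: [0.5131, -0.0472, 0.2126]
tcp_rot: [0.761, 0.649, -0.002, -0.001]
contact_force: [-4.8, 0.5, 0.7]
opening: 0.344
finger_force: 51.7
t 12.1167 pos [ 0.5131 -0.0472  0.2126] yaw 1.4113 tilt [-0.005 -0.001 -1.   ] | shift now-axes [-0.058   0.0014  0.0001] end-axes [-0.058   0.0013  0.0001] spin -0.1 F [-4.8  0.5  0.7] q [-0.29 -0.07  1.95 -0.    1.27 -0.13]
```

```bash
python3 -m handwheel '[[[0.01,-0.012,-0.001,0,0],[0.01,-0.015,0,0,0],[0.01,-0.013,0,0,0],[0.01,-0.01,0,0,0],[0.01,-0.006,0,0,0],[0.01,-0.004,0,0,0],[0.01,-0.003,0,0,0],[0.01,0,0,0,0],[0.01,0,0,0,0]]]' 50
python3 go.py .5053 -.1047 .2126 1.413
python3 - <<'E'
from h import *
c=np.hstack([cv2.resize(viewer.read_camera(n)[130:250,y:y+160],(400,300),interpolation=cv2.INTER_CUBIC) for n,y in(("side",270),("top",270))])
cv2.imwrite("pics/e.png",cv2.convertScaleAbs(c,alpha=1.6,beta=10))
for n in("side","top"): print([(d["confidence"],np.array(d["xy"])*[640,480]) for d in viewer.pinpoint(n,"boom_grip")])
E
```

```text
time: 12.87
eef_pos: [0.503, -0.105, 0.2126]
tcp_rot: [0.761, 0.649, 0.001, -0.004]
contact_force: [-3.3, 10.6, 3.2]
opening: 0.341
finger_force: 52.1
t 12.8667 pos [ 0.503  -0.105   0.2126] yaw 1.4122 tilt [-0.003  0.007 -1.   ] | shift now-axes [ 0.0007  0.0022 -0.    ] end-axes [ 0.0007  0.0022 -0.    ] spin -0.05 F [-3.3 10.6  3.2] q [-0.41 -0.08  1.95  0.01  1.27 -0.25]
[(0.8, array([381.376, 174.816]))]
[]
```

View pics/e.png

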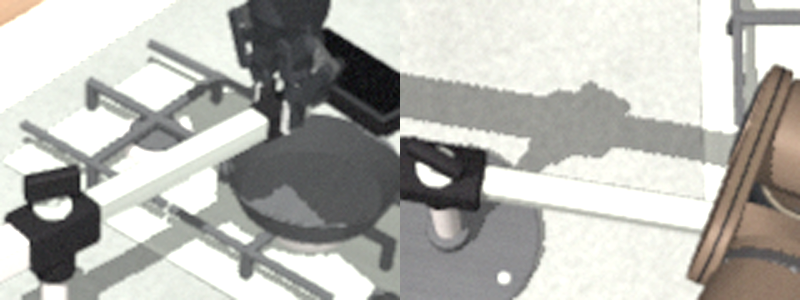

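The boom tube is now fully drawn, with the grip in the fingers near (270,110) in the side crop. One small tug will confirm the hard stop.

```bash
python3 -m handwheel '[[[0.01,-0.003,0,0,0],[0.01,0,0,0,0],[0.01,0,0,0,0],[0.01,0,0,0,0]]]' 50
python3 go.py .5053 -.1047 .2126 1.413
```

```text
time: 13.4
eef_pos: [0.503, -0.1048, 0.2126]
tcp_rot: [0.761, 0.649, 0.004, -0.006]
contact_force: [-2.1, 18.2, 2.4]
opening: 0.341
finger_force: 52.2
t 13.4 pos [ 0.503  -0.1048  0.2126] yaw 1.412 tilt [-0.001  0.014 -1.   ] | shift now-axes [0.0005 0.0022 0.    ] end-axes [0.0005 0.0022 0.    ] spin -0.06 F [-2.1 18.2  2.4] q [-0.41 -0.08  1.95  0.01  1.27 -0.25]
```

```bash
python3 -m handwheel '[[[0.01,0.004,0,0,0],[0.01,0,0,0,0],[0.01,0,0,0,0]]]' 50
python3 -c "from plant import sign_off; print(sign_off())"
```

```text
time: 13.65
eef_pos: [0.503, -0.1051, 0.2126]
tcp_rot: [0.761, 0.649, 0.0, -0.003]
contact_force: [-4.0, 7.1, 1.8]
opening: 0.345
finger_force: 52.0
the job is handed in; nothing more can be done
None
```

The job is handed in: I turned the lock knob to about 1.2 rad, pulled the boom about 150 mm to its hard stop with the button squeezed in, and finished still holding the grip; nothing touched the skillet, jar or salt pig as far as I could tell.

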